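# Load a vial into its carrier and dock the carrier

### The job

Stand the yellow-capped vial in the pocket of the blue carrier where the carrier lies on the cart top. Then pick up the carrier with the vial in it and set it down flat inside the black-walled cradle, either way round, and let go. Do not tip the vial over on the way.

Things in the scene. Friction and masses are not known exactly. Their poses are not given: they have to be found in the camera images.
- vial_yellow: Glass vial with a white label and a YELLOW cap, standing upright on a blue pad among three vials of the same size with red, blue and green caps (the four places are at least 85 mm apart, centre to centre). Body 34 mm in diameter and straight up to 54 mm; cap 28 mm in diameter, from 60 to 72 mm, its top. About 60 g. Origin: centre of its underside; z up along its axis.
- carrier: Loose blue plastic carrier, 144 mm long (its x) by 60 mm wide (its y), 30 mm high, about 200 g. Its +x end holds an open square pocket for one vial; the rest is a solid block with a small green display in a grey panel on top at the -x end. A black upright grip tab stands on the block, centred at x = -10 mm, y = 0: 28 mm along x, 12 mm thick along y, from 30 to 92 mm high; pinch its top part across y, from above. Origin: centre of its underside; z up.
- pocket (a point): Centre of the floor of the carrier's pocket: 42 mm along the carrier's +x from its origin, 8 mm above its underside; same axes as the carrier. The pocket is 50 mm by 50 mm inside and its rim is 22 mm above its floor (a vial in it rises well out of it).
- cradle: Fixed docking cradle on the cart top: a tray with a steel floor and black walls 22 mm high and 8 mm thick. Inside 168 mm (its x) by 84 mm (its y), outside 184 by 100 mm; the floor lies 4 mm above the cart top. Origin: centre of its underside; z up. The carrier fits with its long side along the cradle's long side, 12 mm free all round. Empty at the start. Cradle and carrier lie one to the left and one to the right of the middle, either way.

How it is judged:
By the outcome, as a careful person would: the job done as asked, in the order asked, and still so for the second after the job is handed in, with the robot touching nothing.
It also fails if it takes over 61 s, if anything falls off the work surface, if the arm or the gripper's body presses on something with over 40 N, if the wrist force passes 120 N, or if a joint passes its speed limit or range.

### The arm

A 6-joint arm with a two-finger parallel gripper is mounted at the origin on the work surface. World frame = base frame: x ahead of the robot, y to its left, z up, the work surface at z = 0. Lengths are in mm, angles in rad, forces in N, time in s.
With the tool pointing down it reaches from about 350 to 775 mm from the base axis. Payload 7.3 kg.
Tool frame: the origin (TCP) lies on the centre line of the jaws, within the pads' length; the fingertips stand 11 mm ahead of it and the grasp point (between the pads) lies 8 mm behind it; z points along the fingers, y is the line along which they close (so a half turn about z gives the same grasp; the last joint's range is limited). The gripper opens to 92 mm and grips with 3 to 60 N. Pads are 19 mm wide; open, the fingers measure 130 mm over their backs; the gripper's body (75 mm by 190 mm) begins 47 mm behind the grasp point.
Start: joints at [-1.413, 0.342, 1.524, -0, 1.275, -0.146], TCP at [157.075, -500.97, 237.741] pointing down, gripper open.
Joint ranges: [-2.53, 2.53], [-0.77, 2.02], [0.04, 2.7], [-1, 4.14], [0.28, 2.66], [-3.11, 3.11]. Speed limits (rad/s): [2.57, 2.57, 3.14, 3.14, 3.14, 3.14].

### API

Orientations are given as [roll, pitch, yaw] about the fixed x, y, z axes, in that order (R = Rz(yaw) Ry(pitch) Rx(roll)).
In Python, from plant import bot gives the robot as it stands.
- The arm moves only by the tool step_arm, never from a script. Its argument "deltas" is a list of rows, each a list of 5 numbers: the opening, from 0 (shut) to 1 (fully open), then the shift along the tool's x, y, z each as a share of 0.5 m, from -1 to 1, then the turn about the tool's z as a share of pi/2 rad, from -1 to 1. In form: [[claw, x, y, z, turn], ...]. A call has 1 to 8 rows; each row shifts and turns the commanded pose from where the row before left it, along the tool's axes as they then stand; what a row does not reach is not made up. A row lasts 1/10 s, in which the tool goes at most 50 mm and 8.59 degrees, less where a joint would pass 70% of its speed; a pose out of reach is approached as far as the arm can. A call with a number of a shift or a turn outside -1 to 1 is refused whole. A call with a gripper value outside its range is refused whole. The fingers move at their own pace and stop on an object; the grip force is fixed at half the most. Time passes only in rows, so rows that do not move let the fingers close. It gives the time, the measured TCP pose, the force, the opening and the grip force at its end, in the units of the state.
- bot.get_obs(): the state, without advancing time (a new reading comes with each control period).
- bot.capture(name): name is "side" or "top" or "wrist"; returns (picture, depth): 420x560x3 uint8, red, green, blue; 420x560 float32, mm along the optical axis (not along the pixel's ray), 0 where there is no reading.
- bot.camera_params(name): a dict with "fov_y" (degrees; the focal length in pixels is half the picture's height over the tangent of half this angle, whatever the lens; pixels are square), "cx", "cy" (the principal point, pixels), "rvec" (rotation vector, rad) and "tvec" (3), from world to camera coordinates, as OpenCV has them. Camera axes: x right, y down, z forward; pixel columns grow to the right and rows downward; lengths in mm; the calibration is good to about 2 mm. A picture is of the moment at which its call begins: read the wrist's pose just before it. camera_params takes no time and is no camera call; for the wrist camera it gives the pose at the moment of the call.
- bot.close_job(): hands the job in; it is judged then, once.
The state is a dict: "time": time; "joint_positions": joint angles; "dq": joint speeds; "tau": joint torques, N m; "tool_pos": TCP position; "tcp_rot": TCP orientation; "contact_force": force on the tool from outside, world axes, zero at the start; "moment": the same for the moment, N m; "grip_width": finger opening in mm; "finger_force": force on a finger pad.
Only numpy, scipy, OpenCV 4.12 (cv2) and the standard library are available. Lean on these libraries where they do the work, as an engineer would, in place of code of your own. Each camera call takes 0.05 s, during which the arm holds its last target. There are 200 camera calls.

## Working session

There is one attempt and no reset: what is moved stays moved. The work goes in short steps, Python scripts to look and compute and a tool call to move; the robot and the scene stay as the last step left them, time stands still between calls to the robot, and variables do not carry over. Pictures are saved under pics/ and viewed, at most 10 in all, crops included, and the job is handed in when it is done.

Besides the shell and the picture viewer there is one more tool, called after "Request:" by a JSON object that holds its "fn" and its "kwargs". step_arm: Moves the arm, as the interface text tells. Shift numbers are shares of 0.5 m and turn numbers shares of pi/2 rad, none past 1 either way. Its arguments: {"type":"object","properties":{"deltas":{"type":"array","items":{"type":"array","items":{"type":"number","minimum":-1,"maximum":1}}}},"required":["deltas"]}

```bash
mkdir -p pics
cat > h.py <<'E'
import numpy as np, cv2
from plant import bot
def cap(n):
    p=bot.camera_params(n); im,d=bot.capture(n); return p,im,d
def world(p,d,u=None,v=None):
    h,w=d.shape; f=h/2/np.tan(np.radians(p['fov_y'])/2)
    R=cv2.Rodrigues(np.array(p['rvec'],float))[0]; t=np.array(p['tvec'],float).ravel()
    V,U=np.mgrid[:h,:w]
    c=np.stack([(U-p['cx'])/f*d,(V-p['cy'])/f*d,d],-1)
    return (c-t)@R
E
python3 - <<'E'
from h import *
print(bot.get_obs())
for n in ('top','side'):
    p,im,d=cap(n); print(n,p); np.savez(f'/tmp/{n}.npz',im=im,W=world(p,d),d=d); cv2.imwrite(f'pics/{n}.png',im[:,:,::-1])
E
```

```text
{'time': 0.0, 'joint_positions': array([-1.41302249e+00,  3.42725274e-01,  1.52503703e+00, -5.32902504e-06,
        1.27541230e+00, -1.45992725e-01]), 'dq': array([ 0.00030755,  0.00121736,  0.00226374, -0.00078193, -0.0003049 ,
       -0.0010303 ]), 'tau': array([-1.87609367e-03, -4.31251359e+01, -2.44214541e+01,  7.15456414e-02,
        5.61223039e-02, -1.36516101e-04]), 'tool_pos': array([ 156.99530725, -500.55288022,  237.03665076]), 'tcp_rot': array([-3.14002679e+00, -2.25092556e-04,  3.03767946e-01]), 'contact_force': array([-0.43015744,  0.20447048,  0.01797347]), 'moment': array([-0.00480485, -0.09156528,  0.03451582]), 'finger_force': 0.0, 'grip_width': 91.67613558578104}
top {'fov_y': 53.053285309521186, 'cx': 281.0341826803278, 'cy': 216.97950665093683, 'rvec': array([ 2.19423019, -2.170456  ,  0.13791418]), 'tvec': array([-19.3317824 , 579.73672346, 824.26472943])}
side {'fov_y': 48.60784947507176, 'cx': 279.2956205784135, 'cy': 207.3498090880453, 'rvec': array([ 0.9321161 , -2.41160109,  1.17208059]), 'tvec': array([414.52283161, 260.2317337 , 498.06316647])}
```

View pics/top.png

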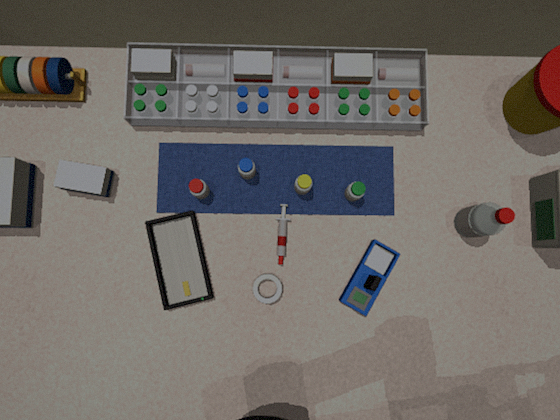

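View pics/side.png

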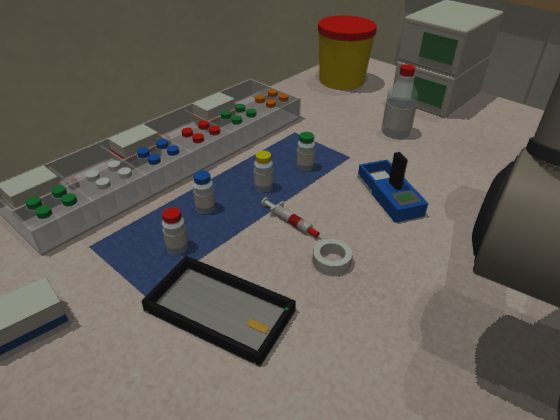

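The top view shows the yellow cap at (304,184). The carrier is at about (370,278), with its pocket toward the upper right and the display at the lower left. The cradle is at about (180,260). Next I'll measure all three from the depth data.

Run:
```python
from h import *
for n in('top','side'):
    z=np.load(f'/tmp/{n}.npz');im,W=z['im'],z['W']; hsv=cv2.cvtColor(im,cv2.COLOR_RGB2HSV);H,S,V=[hsv[...,i].astype(int) for i in range(3)]
    ok=z['d']>0
    def st(name,m,rect=False):
        P=W[m]
        if len(P)<5: print(n,name,len(P));return
        print(n,name,len(P),'med',np.median(P,0).round(1),'min',P.min(0).round(),'max',P.max(0).round())
        if rect: print('   rect',cv2.minAreaRect(P[:,:2].astype(np.float32)), 'boxc')
    x,y,Z=W[...,0],W[...,1],W[...,2]
    V0,U0=np.mgrid[:420,:560]
    box=lambda a,b,c,d:(U0>=a)&(U0<b)&(V0>=c)&(V0<d)
    if n=='top':
        bc,bd,by=box(325,410,232,325),box(140,222,204,315),box(290,320,168,200)
        for nm,c in (('pad bg',(280,155)),('table',(320,300)),('cradlefloor',(180,250)),('tabtop',(372,283)),('yellow',(304,182)),('pocket',(379,260))): print(nm,W[c[1],c[0]].round(1))
        for nm,b in (('red',box(186,214,176,204)),('green',box(344,370,178,204)),('blue',box(235,262,155,182)),('yel',by)):
            st(nm,b&ok&(Z>66)&(Z<80))
    else: bc,bd,by=box(350,430,145,222),box(138,300,255,360),box(248,280,148,170)
    st('yellow',by&ok&(H>20)&(H<35)&(S>150))
    st('carrier',bc&ok&(H>100)&(H<125)&(S>130)&(Z>22)&(Z<38),True)
    st('tab',bc&ok&(Z>80))
    st('tabr',bc&ok&(Z>85)&(V<60),True)
    st('disp',bc&ok&(H>40)&(H<85)&(S>60)&(Z>20))
    st('wall',bd&ok&(V<50)&(Z>15)&(Z<30),True)
```

```text
pad bg [715.2 -10.3   1.1]
table [411.8 -95.7   1.1]
cradlefloor [511.5 193.5   5.7]
tabtop [ 452.2 -182.1   90.9]
yellow [644.3 -55.9  73.3]
pocket [ 495.  -218.1    5.4]
top red 164 med [636.  153.   71.3] min [623. 139.  66.] max [650. 167.  74.]
top green 158 med [ 634.5 -162.4   72. ] min [ 622. -176.   67.] max [ 648. -150.   75.]
top blue 161 med [678.4  57.4  71.5] min [665.  44.  67.] max [693.  71.  75.]
top yel 160 med [647.  -56.9  71.3] min [635. -70.  66.] max [661. -44.  76.]
top yellow 133 med [646.7 -56.   71.2] min [635. -68.  64.] max [659. -44.  76.]
top carrier 922 med [ 456.5 -183.6   30. ] min [ 388. -252.   22.] max [ 536. -134.   37.]
   rect ((461.2975158691406, -192.994140625), (59.337867736816406, 142.0100555419922), 60.16569900512695) boxc
top tab 114 med [ 453.6 -187.9   91.4] min [ 439. -199.   80.] max [ 467. -178.   95.]
top tabr 91 med [ 452.4 -187.7   91.6] min [ 439. -197.   85.] max [ 465. -179.   95.]
   rect ((452.5748291015625, -188.1216583251953), (10.663741111755371, 25.918304443359375), 61.46107482910156) boxc
top disp 125 med [ 421.3 -172.2
[... 408 characters left out ...]
 [ 536. -128.   38.]
   rect ((460.435546875, -190.4611358642578), (60.348876953125, 146.76414489746094), 60.8887825012207) boxc
side tab 143 med [ 448.6 -182.7   89.7] min [ 436. -198.   80.] max [ 465. -175.   93.]
side tabr 96 med [ 448.8 -182.9   90.6] min [ 437. -196.   85.] max [ 465. -175.   93.]
   rect ((450.7552795410156, -185.2318115234375), (11.4281005859375, 27.78400230407715), 60.53228759765625) boxc
side disp 97 med [ 420.4 -168.7   31. ] min [ 407. -182.   29.] max [ 433. -156.   33.]
side wall 2435 med [481.5 207.8  20.7] min [391. 127.  15.] max [593. 266.  24.]
   rect ((491.674560546875, 196.0581512451172), (184.7662353515625, 100.60765838623047), 14.198494911193848) boxc
```

Request:
{"fn": "step_arm", "kwargs": {"deltas": [[0.75,0,0,0,0.0874],[0.75,0,0,0,0.0874],[0.75,0,0,0,0.0874],[0.75,0,0,0,0.0874],[0.75,0,0,0,0.0874],[0.75,0,0,0,0.0874],[0.75,0,0,0,0]]}}

```text
time: 0.8
tool_pos: [157.0, -500.8, 237.4]
tcp_rot: [-3.141, 0.0, -0.521]
contact_force: [-0.4, 0.3, -0.8]
grip_width: 68.8
finger_force: 0.0
```

Request:
{"fn": "step_arm", "kwargs": {"deltas": [[0.75,0.025,-0.079,0,0],[0.75,0.025,-0.079,0,0],[0.75,0.025,-0.079,0,0],[0.75,0.025,-0.079,0,0],[0.75,0.025,-0.079,0,0],[0.75,0.025,-0.079,0,0],[0.75,0.025,-0.079,0,0],[0.75,0.025,-0.079,0,0]]}}

```text
time: 1.6
tool_pos: [401.8, -275.0, 237.7]
tcp_rot: [3.142, 0.0, -0.516]
contact_force: [-0.1, -0.3, -0.3]
grip_width: 68.6
finger_force: 0.0
```

Request:
{"fn": "step_arm", "kwargs": {"deltas": [[0.75,0.025,-0.079,0,0],[0.75,0.025,-0.079,0,0],[0.75,0.025,-0.079,0,0],[0.75,0.025,-0.079,0,0],[0.75,0.025,-0.079,0,0],[0.75,0.025,-0.079,0,0],[0.75,0.025,-0.079,0,0],[0.75,0,0,0,0]]}}

```text
time: 2.4
tool_pos: [616.6, -76.1, 236.6]
tcp_rot: [-3.14, 0.001, -0.511]
contact_force: [-1.0, -0.5, 0.2]
grip_width: 68.8
finger_force: 0.0
```

```bash
cat >> h.py <<'E'
def go(x,y,z,yaw):
    "total tool-frame shares (turn done last) from measured pose to target (tool down)"
    o=bot.get_obs(); p=o['tool_pos']; r=o['tcp_rot'][2]; d=np.array([x,y,z])-p
    dy=(yaw-r+np.pi)%(2*np.pi)-np.pi
    print('t',o['time'],'pos',p.round(1),'yaw',round(r,3),'shares',(np.array([d[0]*np.cos(r)+d[1]*np.sin(r),d[0]*np.sin(r)-d[1]*np.cos(r),-d[2]])/500).round(4),'turn',round(-dy/(np.pi/2),4),'grip',round(o['grip_width'],1))
E
python3 - <<'E'
from h import *
p,im,d=cap('wrist'); W=world(p,d); cv2.imwrite('pics/w1.png',im[:,:,::-1])
hsv=cv2.cvtColor(im,cv2.COLOR_RGB2HSV)
m=(hsv[...,0]>20)&(hsv[...,0]<35)&(hsv[...,1]>140)&(abs(W[...,2]-72)<4)&(d>0)
P=W[m]; print(len(P),P.min(0),P.max(0),np.median(P,0),cv2.minEnclosingCircle(P[:,:2].astype(np.float32)))
m=(hsv[...,1]<200)&(abs(W[...,2]-45)<8)&(d>0)&(np.hypot(W[...,0]-646,W[...,1]+56)<40); P=W[m];print(len(P),P.min(0) if len(P) else'',P.max(0) if len(P) else'')
go(646.5,-56,160,-.52)
E
```

```text
513 [634.33903333 -67.16056341  68.39572216] [660.98669789 -40.5234795   73.79398615] [647.90997687 -54.26476269  72.1030553 ] ((647.6522827148438, -53.92665100097656), 13.410457611083984)
82 [633.42106489 -70.61928286  37.08109279] [664.66636005 -39.61581459  52.75475103]
t 2.45 pos [615.1 -77.8 236.6] yaw -0.513 shares [ 0.0334 -0.0689  0.1532] turn 0.0045 grip 69.0
```

View pics/w1.png

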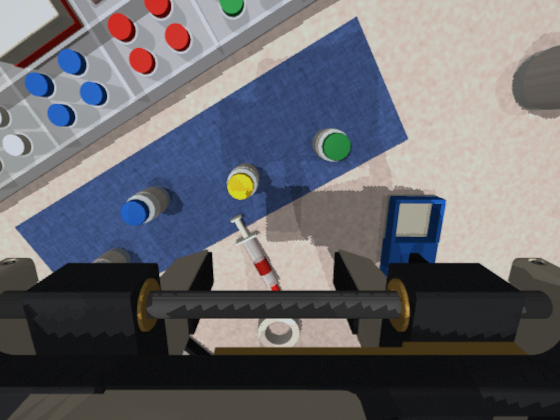

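The wrist view shows the yellow cap at (242,185), with the way down clear. That puts the vial centre at about (647.3, -54.8).

Request:
{"fn": "step_arm", "kwargs": {"deltas": [[0.75,0.0111,-0.024,0.05,0.0015],[0.75,0.0111,-0.024,0.05,0.0015],[0.75,0.0111,-0.024,0.05,0.0015],[0.75,0,0,0.05,0],[0.75,0,0,0.03,0],[0.75,0,0,0,0],[0.75,0,0,0,0]]}}

```text
time: 3.15
tool_pos: [646.3, -57.8, 123.2]
tcp_rot: [3.141, -0.0, -0.526]
contact_force: [0.4, -0.5, 0.1]
grip_width: 68.8
finger_force: 0.0
```

Run:
```python
from h import *
go(647.3,-54.8,37,-.52)
```

```text
t 3.15 pos [646.3 -57.8 123.2] yaw -0.526 shares [-0.0013 -0.0063  0.1723] turn -0.0041 grip 68.8
```

Request:
{"fn": "step_arm", "kwargs": {"deltas": [[0.75,-0.001,-0.005,0.04,0],[0.75,0,0,0.04,0],[0.75,0,0,0.04,0],[0.75,0,0,0.03,0],[0.75,0,0,0.022,0],[0.75,0,0,0,0],[0.75,0,0,0,0]]}}

```text
time: 3.85
tool_pos: [647.9, -54.8, 37.4]
tcp_rot: [-3.141, -0.001, -0.527]
contact_force: [1.2, 0.1, 0.9]
grip_width: 68.9
finger_force: 0.0
```

Request:
{"fn": "step_arm", "kwargs": {"deltas": [[0.6,0,0,0,0],[0.5,0,0,0,0],[0.4,0,0,0,0],[0.3,0,0,0,0],[0.2,0,0,0,0],[0.2,0,0,0,0],[0.2,0,0,0,0],[0.2,0,0,0,0]]}}

```text
time: 4.65
tool_pos: [647.5, -54.6, 36.8]
tcp_rot: [-3.142, -0.0, -0.527]
contact_force: [-0.2, 0.4, 2.3]
grip_width: 33.2
finger_force: 30.0
```

Request:
{"fn": "step_arm", "kwargs": {"deltas": [[0.2,0,0,-0.02,0],[0.2,0,0,-0.04,0],[0.2,0,0,-0.05,0],[0.2,0,0,-0.06,0],[0.2,0,0,-0.05,0],[0.2,0,0,-0.03,0],[0.2,0,0,0,0]]}}

```text
time: 5.35
tool_pos: [648.7, -54.9, 165.1]
tcp_rot: [-3.14, -0.005, -0.527]
contact_force: [-0.1, 0.3, -0.8]
grip_width: 33.3
finger_force: 30.0
```

Run:
```python
from h import *
go(497.5,-213,162,-.52)
p,im,d=cap('wrist'); W=world(p,d); cv2.imwrite('pics/w2.png',im[:,:,::-1])
hsv=cv2.cvtColor(im,cv2.COLOR_RGB2HSV).astype(int)
m=(hsv[...,0]>100)&(hsv[...,0]<125)&(hsv[...,1]>130)&(abs(W[...,2]-30)<5)&(d>0)&(W[...,0]<560)
P=W[m]; print(len(P),P.min(0),P.max(0), cv2.minAreaRect(P[:,:2].astype(np.float32)) if len(P) else'')
```

```text
t 5.35 pos [648.7 -54.9 165.1] yaw -0.527 shares [-0.1023  0.4254  0.0062] turn -0.0044 grip 33.3
1974 [ 387.34407981 -251.58563262   25.01038078] [ 538.31033523 -146.78377909   32.16089463] ((462.5491943359375, -191.197265625), (61.81101608276367, 142.85275268554688), 60.14433288574219)
```

View pics/w2.png

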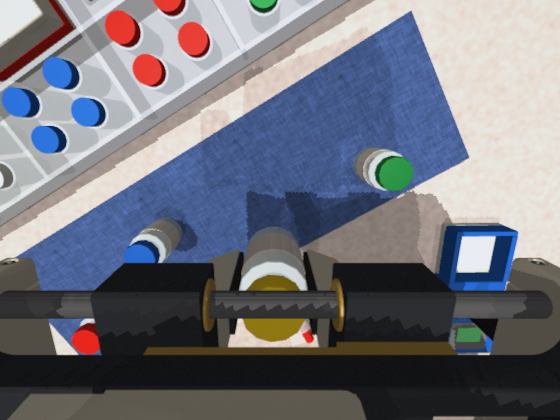

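The vial is held upright, its cap at (273,310). The pocket is at (480,255), which gives a pocket target of (498.4, -212.4).

Request:
{"fn": "step_arm", "kwargs": {"deltas": [[0.2,-0.008,0.035,0,0],[0.2,-0.0155,0.065,0,0],[0.2,-0.0155,0.065,0,0],[0.2,-0.0155,0.065,0,0],[0.2,-0.0155,0.065,0,0],[0.2,-0.0155,0.065,0,-0.0044],[0.2,-0.0155,0.0635,0,0],[0.2,0,0,0,0]]}}

```text
time: 6.2
tool_pos: [494.5, -214.4, 160.5]
tcp_rot: [3.141, 0.003, -0.524]
contact_force: [-0.4, -0.3, -0.9]
grip_width: 33.6
finger_force: 30.0
```

Request:
{"fn": "step_arm", "kwargs": {"deltas": [[0.2,0,0,0,0],[0.2,0,0,0,0]]}}

```text
time: 6.4
tool_pos: [497.6, -211.7, 161.1]
tcp_rot: [-3.141, 0.001, -0.52]
contact_force: [0.6, -0.7, 0.2]
grip_width: 33.2
finger_force: 30.0
```

Run:
```python
from h import *
go(498.4,-212.4,46,-.521)
```

```text
t 6.4 pos [ 497.6 -211.7  161.1] yaw -0.52 shares [0.002  0.0004 0.2302] turn 0.0008 grip 33.2
```

Request:
{"fn": "step_arm", "kwargs": {"deltas": [[0.2,0.002,0,0.02,0],[0.2,0,0,0.04,0],[0.2,0,0,0.05,0],[0.2,0,0,0.05,0],[0.2,0,0,0.04,0],[0.2,0,0,0.02,0],[0.2,0,0,0.004,0],[0.2,0,0,0,0]]}}

```text
time: 7.2
tool_pos: [498.6, -212.7, 49.7]
tcp_rot: [3.142, -0.0, -0.519]
contact_force: [0.7, -0.1, -1.2]
grip_width: 33.7
finger_force: 30.0
```

Request:
{"fn": "step_arm", "kwargs": {"deltas": [[0.2,0,0,0.002,0],[0.2,0,0,0,0],[0.2,0,0,0,0]]}}

```text
time: 7.5
tool_pos: [498.6, -213.1, 49.4]
tcp_rot: [3.141, -0.001, -0.52]
contact_force: [-0.1, -0.3, 0.3]
grip_width: 33.2
finger_force: 30.0
```

Request:
{"fn": "step_arm", "kwargs": {"deltas": [[0.2,0,0,0.003,0],[0.2,0,0,0,0],[0.2,0,0,0,0]]}}

```text
time: 7.8
tool_pos: [498.2, -212.9, 47.2]
tcp_rot: [3.142, 0.0, -0.52]
contact_force: [-0.4, 0.1, -0.8]
grip_width: 33.4
finger_force: 30.0
```

Request:
{"fn": "step_arm", "kwargs": {"deltas": [[0.2,0,0,0.003,0],[0.2,0,0,0,0],[0.2,0,0,0,0]]}}

```text
time: 8.1
tool_pos: [498.2, -212.9, 45.6]
tcp_rot: [3.142, 0.0, -0.52]
contact_force: [-0.0, -0.8, 0.8]
grip_width: 33.6
finger_force: 30.0
```

Request:
{"fn": "step_arm", "kwargs": {"deltas": [[0.2,0,0,0.002,0],[0.2,0,0,0,0],[0.2,0,0,0,0]]}}

```text
time: 8.4
tool_pos: [498.3, -213.0, 44.8]
tcp_rot: [3.141, -0.0, -0.52]
contact_force: [0.1, -0.6, 1.3]
grip_width: 33.5
finger_force: 30.0
```

Request:
{"fn": "step_arm", "kwargs": {"deltas": [[0.38,0,0,0,0],[0.42,0,0,0,0],[0.48,0,0,0,0],[0.55,0,0,0,0],[0.6,0,0,0,0],[0.6,0,0,0,0],[0.6,0,0,0,0]]}}

```text
time: 9.1
tool_pos: [498.3, -212.9, 44.7]
tcp_rot: [3.141, -0.0, -0.52]
contact_force: [0.2, 0.5, 0.4]
grip_width: 54.9
finger_force: 0.0
```

Request:
{"fn": "step_arm", "kwargs": {"deltas": [[0.6,0,0,-0.02,0],[0.6,0,0,-0.05,0],[0.6,0,0,-0.05,0],[0.6,0,0,-0.06,0],[0.6,-0.05,0,-0.06,0],[0.6,-0.05,0,0,0],[0.6,0,0,0,0],[0.6,0,0,0,0]]}}

```text
time: 9.9
tool_pos: [455.0, -188.1, 165.6]
tcp_rot: [3.141, -0.002, -0.52]
contact_force: [0.2, -0.0, 0.2]
grip_width: 55.0
finger_force: 0.0
```

Run:
```python
from h import *
p,im,d=cap('top'); W=world(p,d); hsv=cv2.cvtColor(im,cv2.COLOR_RGB2HSV).astype(int)
ps,ims,ds=cap('side'); cv2.imwrite('pics/s2.png',cv2.resize(ims[90:260,320:480,::-1],None,fx=3,fy=3))
Ws=world(ps,ds); hs=cv2.cvtColor(ims,cv2.COLOR_RGB2HSV).astype(int)
w,imw,dw=cap('wrist'); Ww=world(w,dw);hw=cv2.cvtColor(imw,cv2.COLOR_RGB2HSV).astype(int)
for n,W,d,h in(('top',W,d,hsv),('side',Ws,ds,hs),('wrist',Ww,dw,hw)):
    near=(d>0)&(np.hypot(W[...,0]-462,W[...,1]+191)<95)
    for nm,m in (('car',near&(h[...,0]>100)&(h[...,0]<125)&(h[...,1]>130)&(abs(W[...,2]-29)<6)),('tab',near&(abs(W[...,2]-90)<5)&(h[...,2]<70)&(np.hypot(W[...,0]-452,W[...,1]+187)<30)),('cap',near&(h[...,0]>18)&(h[...,0]<35)&(h[...,1]>140)&(W[...,2]>60))):
        P=W[m]
        if len(P)>5: print(n,nm,len(P),np.median(P,0).round(1),cv2.minAreaRect(P[:,:2].astype(np.float32)))
cv2.imwrite('pics/w3.png',imw[:,:,::-1])
go(453.3,-186.5,140,-.521)
```

```text
top car 276 [ 416.7 -165.9   30. ] ((460.9005432128906, -193.3460693359375), (58.88811492919922, 141.6286163330078), 60.280662536621094)
top cap 65 [ 481.3 -137.8  459.6] ((460.22662353515625, -165.6500701904297), (99.05301666259766, 116.88995361328125), 80.47111511230469)
side car 833 [ 442.3 -173.4   29.2] ((459.8963623046875, -190.341552734375), (59.85887145996094, 146.16554260253906), 60.552650451660156)
side tab 96 [ 449.6 -183.1   90.8] ((451.32373046875, -185.1206817626953), (10.935486793518066, 29.72012710571289), 59.37918472290039)
side cap 378 [ 459.5 -198.   238.4] ((451.04937744140625, -187.84056091308594), (82.4164047241211, 116.23316955566406), 28.975046157836914)
wrist car 4281 [ 459.6 -191.7   30.1] ((461.3111572265625, -191.37750244140625), (59.37867736816406, 142.53878784179688), 60.4269905090332)
wrist tab 545 [ 453.9 -186.7   91.9] ((452.7343444824219, -185.93792724609375), (11.66348648071289, 27.647857666015625), 60.4696044921875)
wrist cap 4782 [ 469.7 -218.2  244.6] ((467.881591796875, -203.71055603027344), (77.90692901611328, 66.96405792236328), 22.657564163208008)
t 10.05 pos [ 455.4 -188.4  164.6] yaw -0.52 shares [-0.0056 -0.0012  0.0492] turn 0.0005 grip 55.3
```

View pics/s2.png

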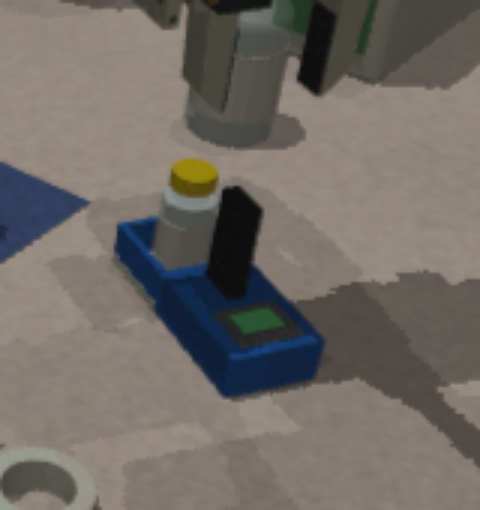

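The vial is standing in the pocket, its cap at (193,175) in the crop. Next I'll grasp the tab at (452.8, -186.3).

Request:
{"fn": "step_arm", "kwargs": {"deltas": [[0.6,-0.0066,-0.001,0,0],[0.6,0,0,0.03,0],[0.6,0,0,0.05,0],[0.6,0,0,0.05,0],[0.6,0,0,0.04,0],[0.6,0,0,0.023,0],[0.6,0,0,0,0],[0.6,0,0,0,0]]}}

```text
time: 10.85
tool_pos: [452.6, -186.2, 68.6]
tcp_rot: [3.142, -0.0, -0.52]
contact_force: [0.8, -0.2, 0.3]
grip_width: 55.3
finger_force: 0.0
```

Request:
{"fn": "step_arm", "kwargs": {"deltas": [[0.45,0,0,0,0],[0.35,0,0,0,0],[0.28,0,0,0,0],[0.22,0,0,0,0],[0.17,0,0,0,0],[0.13,0,0,0,0],[0.08,0,0,0,0],[0.0,0,0,0,0]]}}

```text
time: 11.65
tool_pos: [452.3, -186.0, 68.3]
tcp_rot: [3.141, -0.0, -0.52]
contact_force: [-0.9, -0.5, 1.2]
grip_width: 12.0
finger_force: 30.0
```

Request:
{"fn": "step_arm", "kwargs": {"deltas": [[0.0,0,0,0,0],[0.0,0,0,0,0],[0.0,0,0,0,0]]}}

```text
time: 11.95
tool_pos: [452.3, -186.0, 68.3]
tcp_rot: [3.142, -0.0, -0.52]
contact_force: [-1.2, 0.3, 1.6]
grip_width: 11.9
finger_force: 30.0
```

Request:
{"fn": "step_arm", "kwargs": {"deltas": [[0.0,0,0,-0.005,0],[0.0,0,0,-0.012,0],[0.0,0,0,-0.02,0],[0.0,0,0,-0.028,0],[0.0,0,0,-0.028,0],[0.0,0,0,-0.02,0],[0.0,0,0,-0.012,0],[0.0,0,0,-0.005,0]]}}

```text
time: 12.75
tool_pos: [452.4, -186.1, 133.9]
tcp_rot: [3.142, -0.001, -0.52]
contact_force: [0.3, 1.2, -3.3]
grip_width: 11.9
finger_force: 30.0
```

Request:
{"fn": "step_arm", "kwargs": {"deltas": [[0.0,0,0,0,-0.03],[0.0,0,0,0,-0.06],[0.0,0,0,0,-0.075],[0.0,0,0,0,-0.08],[0.0,0,0,0,-0.08],[0.0,0,0,0,-0.075],[0.0,0,0,0,-0.06],[0.0,0,0,0,-0.03]]}}

```text
time: 13.55
tool_pos: [451.9, -185.8, 132.7]
tcp_rot: [-3.141, 0.001, 0.253]
contact_force: [-0.7, 0.2, -2.3]
grip_width: 11.7
finger_force: 30.0
```

Run:
```python
from h import *
# tab target: cradle centre minus 10 mm along its x
c,s=np.cos(.251),np.sin(.251)
x,y=492.4-10*c,194-10*s; print(x,y)
go(x,y,133,.251)
ps,ims,ds=cap('side'); cv2.imwrite('pics/s3.png',cv2.resize(ims[60:260,300:500,::-1],None,fx=2.5,fy=2.5))
```

```text
482.71335466663544 191.51627252187222
t 13.55 pos [ 451.9 -185.8  132.7] yaw 0.253 shares [ 2.485e-01 -7.152e-01 -6.000e-04] turn 0.0012 grip 11.7
```

View pics/s3.png

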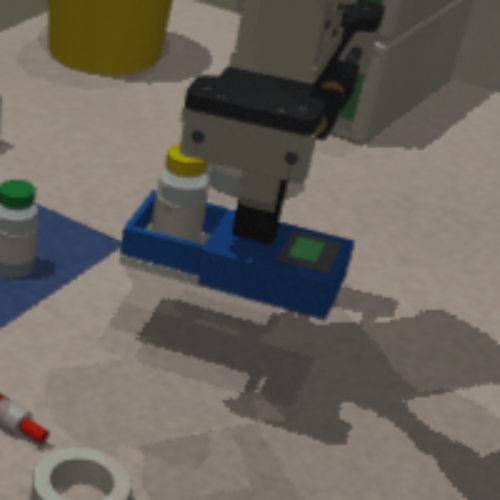

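The carrier hangs level with the vial upright. Moving it over the cradle.

Request:
{"fn": "step_arm", "kwargs": {"deltas": [[0,0.005,-0.0143,0,0],[0,0.012,-0.0343,0,0],[0,0.0179,-0.0515,0,0],[0,0.0199,-0.0572,0,0],[0,0.0199,-0.0572,0,0],[0,0.0199,-0.0572,0,0],[0,0.0199,-0.0572,0,0],[0,0.0199,-0.0572,0,0]]}}

```text
time: 14.4
tool_pos: [469.3, 19.4, 133.1]
tcp_rot: [-3.141, 0.0, 0.248]
contact_force: [1.3, -0.8, -3.1]
grip_width: 11.4
finger_force: 30.0
```

Request:
{"fn": "step_arm", "kwargs": {"deltas": [[0,0.0199,-0.0572,0,0],[0,0.0199,-0.0572,0,0],[0,0.0199,-0.0572,0,0],[0,0.0199,-0.0572,0,0],[0,0.0179,-0.0515,0,0],[0,0.012,-0.0343,0,0],[0,0.005,-0.0143,0,0],[0,0,0,0,0]]}}

```text
time: 15.2
tool_pos: [484.1, 192.0, 132.9]
tcp_rot: [3.142, 0.001, 0.251]
contact_force: [0.1, -0.4, -3.5]
grip_width: 11.6
finger_force: 30.0
```

Request:
{"fn": "step_arm", "kwargs": {"deltas": [[0,0,0,0,0],[0,0,0,0,0]]}}

```text
time: 15.4
tool_pos: [484.4, 190.3, 133.1]
tcp_rot: [3.141, 0.0, 0.248]
contact_force: [0.8, -0.0, -2.2]
grip_width: 12.2
finger_force: 30.0
```

Run:
```python
from h import *
go(482.7,191.5,76,.251)
w,im,d=cap('wrist'); W=world(w,d); cv2.imwrite('pics/w4.png',im[:,:,::-1])
h=cv2.cvtColor(im,cv2.COLOR_RGB2HSV).astype(int)
m=(d>0)&(h[...,0]>100)&(h[...,0]<125)&(h[...,1]>130)&(abs(W[...,2]-95)<6); P=W[m]
if len(P)>9: print('car',len(P),np.median(P,0).round(1),cv2.minAreaRect(P[:,:2].astype(np.float32)))
m=(d>0)&(h[...,2]<60)&(abs(W[...,2]-20)<6)&(np.hypot(W[...,0]-492,W[...,1]-194)<115); P=W[m]
if len(P)>9: print('wall',len(P),P.min(0),P.max(0),cv2.minAreaRect(P[:,:2].astype(np.float32)))
p,im,d=cap('side'); W=world(p,d); cv2.imwrite('pics/s4.png',im[:,:,::-1]); h=cv2.cvtColor(im,cv2.COLOR_RGB2HSV).astype(int)
m=(d>0)&(h[...,0]>100)&(h[...,0]<125)&(h[...,1]>130)&(W[...,2]>60)&(W[...,2]<105)&(abs(W[...,1]-192)<90); P=W[m]
if len(P)>9: print('car',len(P),np.median(P,0).round(1),P.min(0),P.max(0),cv2.minAreaRect(P[:,:2].astype(np.float32)))
```

```text
t 15.4 pos [484.4 190.3 133.1] yaw 0.248 shares [-0.0027 -0.0032  0.1142] turn -0.0017 grip 12.2
car 6124 [506.2 198.3  94.9] ((494.59564208984375, 193.09780883789062), (142.787353515625, 60.17461013793945), 14.300508499145508)
wall 3575 [428.18410677 135.15921255  14.01159829] [593.39796292 265.58056283  24.26724624] ((510.19537353515625, 200.54681396484375), (147.67466735839844, 99.17363739013672), 14.224454879760742)
car 3138 [469.3 208.   92.4] [416.40608056 147.63324657  64.89460738] [558.46908779 238.75111931 104.27253386] ((492.82513427734375, 193.0322265625), (144.40969848632812, 61.06245040893555), 13.818084716796875)
```

View pics/s4.png

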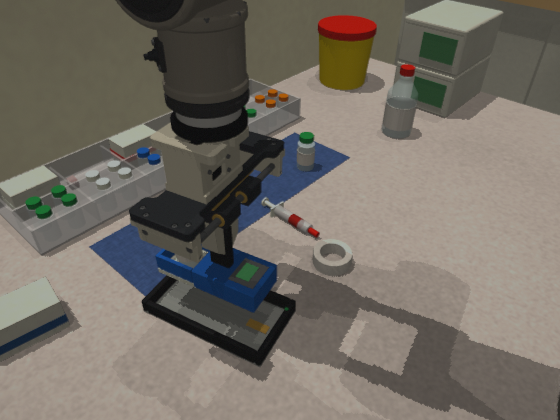

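The carrier hangs over the cradle, aligned within about 2 mm. Lowering it with a small correction.

Request:
{"fn": "step_arm", "kwargs": {"deltas": [[0,-0.0013,-0.0045,0.008,0],[0,0,0,0.018,0],[0,0,0,0.024,0],[0,0,0,0.024,0],[0,0,0,0.018,0],[0,0,0,0.012,0],[0,0,0,0.006,0],[0,0,0,0,0]]}}

```text
time: 16.3
tool_pos: [483.2, 193.2, 77.8]
tcp_rot: [3.141, 0.001, 0.25]
contact_force: [1.0, 1.1, -2.1]
grip_width: 12.1
finger_force: 30.0
```

Request:
{"fn": "step_arm", "kwargs": {"deltas": [[0,0,0,0.003,0],[0,0,0,0.003,0],[0,0,0,0,0],[0,0,0,0,0]]}}

```text
time: 16.7
tool_pos: [483.4, 193.2, 75.4]
tcp_rot: [3.142, -0.0, 0.25]
contact_force: [-1.1, 0.3, -3.1]
grip_width: 11.6
finger_force: 30.0
```

Request:
{"fn": "step_arm", "kwargs": {"deltas": [[0,0,0,0.002,0],[0,0,0,0,0],[0,0,0,0,0]]}}

```text
time: 17.0
tool_pos: [483.4, 193.2, 74.2]
tcp_rot: [3.141, -0.0, 0.25]
contact_force: [-0.1, 0.4, -3.3]
grip_width: 11.5
finger_force: 30.0
```

Request:
{"fn": "step_arm", "kwargs": {"deltas": [[0,0,0,0.002,0],[0,0,0,0,0],[0,0,0,0,0]]}}

```text
time: 17.3
tool_pos: [483.3, 193.2, 73.1]
tcp_rot: [3.142, 0.0, 0.25]
contact_force: [0.4, 0.0, -2.9]
grip_width: 12.0
finger_force: 30.0
```

Request:
{"fn": "step_arm", "kwargs": {"deltas": [[0,0,0,0.0015,0],[0,0,0,0,0],[0,0,0,0,0]]}}

```text
time: 17.6
tool_pos: [483.3, 193.2, 72.4]
tcp_rot: [3.142, 0.0, 0.25]
contact_force: [-0.2, 0.1, -2.4]
grip_width: 12.0
finger_force: 30.0
```

Request:
{"fn": "step_arm", "kwargs": {"deltas": [[0,0,0,0.0015,0],[0,0,0,0,0],[0,0,0,0,0]]}}

```text
time: 17.9
tool_pos: [483.4, 193.2, 72.2]
tcp_rot: [3.141, -0.0, 0.25]
contact_force: [-1.7, -0.5, 5.9]
grip_width: 11.7
finger_force: 30.0
```

Contact: the carrier is on the cradle floor. Releasing and retreating.

Request:
{"fn": "step_arm", "kwargs": {"deltas": [[0.15,0,0,0,0],[0.2,0,0,0,0],[0.3,0,0,0,0],[0.45,0,0,0,0],[0.6,0,0,0,0],[0.6,0,0,0,0],[0.6,0,0,0,0]]}}

```text
time: 18.6
tool_pos: [483.4, 193.2, 71.6]
tcp_rot: [3.141, 0.0, 0.25]
contact_force: [-0.4, -0.2, -1.1]
grip_width: 52.6
finger_force: 0.0
```

Request:
{"fn": "step_arm", "kwargs": {"deltas": [[0.6,0,0,-0.02,0],[0.6,0,0,-0.05,0],[0.6,0,0,-0.07,0],[0.6,0,0,-0.08,0],[0.6,0,0,-0.08,0],[0.6,-0.03,0,0,0],[0.6,-0.03,0,0,0],[0.6,0,0,0,0]]}}

```text
time: 19.4
tool_pos: [453.0, 185.6, 222.8]
tcp_rot: [3.142, -0.0, 0.25]
contact_force: [0.4, -0.2, -0.0]
grip_width: 55.2
finger_force: 0.0
```

Run:
```python
from h import *
p,im,d=cap('side'); W=world(p,d); cv2.imwrite('pics/s5.png',cv2.resize(im[200:380,110:330,::-1],None,fx=3,fy=3))
h=cv2.cvtColor(im,cv2.COLOR_RGB2HSV).astype(int)
m=(d>0)&(h[...,0]>100)&(h[...,0]<125)&(h[...,1]>130)&(W[...,2]>25)&(W[...,2]<45)&(np.hypot(W[...,0]-492,W[...,1]-194)<90); P=W[m]
print('car',len(P),np.median(P,0).round(1),cv2.minAreaRect(P[:,:2].astype(np.float32)))
print(bot.get_obs()['tool_pos'])
```

```text
car 2020 [472.2 206.7  33. ] ((492.3578186035156, 195.14291381835938), (144.97325134277344, 62.50870895385742), 14.070548057556152)
[454.01911637 185.78452384 222.57943089]
```

View pics/s5.png

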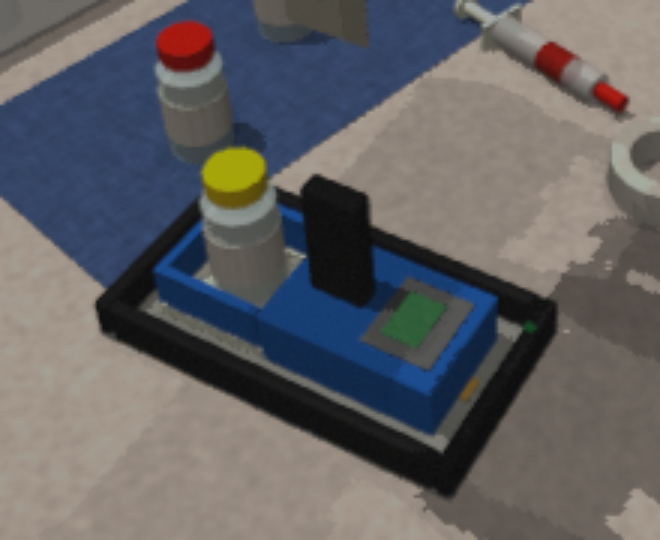

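The carrier lies flat inside the cradle walls, with the vial upright in it (cap at (235,178)). Nothing is touching the robot.

```bash
python3 -c "
from plant import bot
print(bot.close_job())"
```

```text
the job is handed in; nothing more can be done
None
```

The yellow-capped vial stands upright in the carrier's pocket, and the carrier lies flat in the cradle with the gripper clear; I handed the job in at about 19.5 s of the 61 s allowed, and the hand-in call returned no verdict.

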